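# Snug the tapered drain plug, then open the air

## Task

The tapered drain plug in the top of the air manifold is only started in its thread: turn its tee head clockwise until the taper goes snug, to about 0.4 newton metres, without forcing it further. Only then swing the red valve lever all the way open, and leave the other things on the bench undisturbed.

Things in the scene. Friction and masses are not known exactly. Their poses are not given: they have to be found in the camera images.
- manifold: Aluminium air manifold fixed to the bench: block 56 x 180 x 49 mm (x, y, z) on a 84 x 216 x 6 mm foot plate, top face 55 mm above the bench. Origin on the bench under its middle; y runs along the block to the hose outlet, x away from the robot to the low gauge (43 mm high). The plug's axis stands at (0, -50) mm, the valve's pivot at (0, 55) mm in this frame.
- plug_head (a point): Centre of the brass tee head of the tapered plug, 88 mm above the bench: a bar 44 mm long (its x axis), 13 mm thick (y), 18 mm tall (z up), on a 13 mm stem; the 30 mm wide hexagon boss below ends 61 mm above the bench. It turns about the vertical axis through this point, clockwise from above to tighten.
- plug: The same plug; origin on its axis at the block's top face, axes as plug_head. It runs in at 0.03 N m for an unknown 0.8 to 2.6 rad, staying where it is left. Then the taper lands: below 0.2 N m it stays put, above that it wedges on, the torque rising 1.5 N m per rad. Snug is 0.3 to 0.65 N m; more spoils the thread. Let go, it eases back under 0.2 rad, still snug.
- sink (a joint): How far the taper has been drawn down in its seat, m: 0 until it lands, then 1 mm per rad of wedging, so (torque - 0.2 N m) / 1.5 in mm. Snug is 0.067 to 0.3 mm; let go it eases to about 0.133 mm at most. That is less than the reading's error; the torque at the wrist is the measure (with the hand at rest it reads up to 0.15 N m less than while turning).
- valve (a joint): Valve lever angle, rad: 0 to 0.25 at the start, closed (0: the lever points along the manifold's -x, to the robot), grows clockwise seen from above, pi/2 fully open at its stop (lever along the manifold's +y, along the outlet). Turning takes about 0.12 N m; it stays where it is left.
- valve_tab (a point): Centre of the red upright tab at the end of the valve lever, 90 mm above the bench, 66 mm from the pivot: 12 mm along the lever (its x axis, which points to the pivot), 18 mm across (y, which points the way the tab moves as it opens), 32 mm tall (z up); its top is 102 mm, its underside 70 mm above the bench.
- valve_pivot (a point): On the valve's vertical turning axis, at the height of the flat lever (73 mm above the bench).
- glue_bottle: Bystander: tan glue bottle with red cap, 58 mm wide, 164 mm tall, loose; origin under its middle.
- offcut: Bystander: light wood offcut 45 x 60 x 20 mm, loose; origin under its middle.
- wax_pot: Bystander: round grey-lidded pot, 91 mm wide, 44 mm tall, loose; origin under its middle.

How it is judged (in metres and radians):
On the way, in this order (a step that is already met when the one before it is completed fails the run):
1. the plug is screwed in until its taper has gone snug (0.3 N m or more, drawn down 0.067 mm) (value of joint sink above 6.7e-05 m), for 0.2 s.
2. the valve is swung fully open (value of joint valve above 1.45 rad), for 0.2 s.
At the end, for the whole second after the job is handed in: the plug is left snug (0.3 to 0.65 N m, drawn down by 0.067 to 0.3 mm) and the valve lever stands open at rest, within 0.12 rad of its stop (value of joint sink between 6.7e-05 and 0.0003 m and value of joint valve above 1.45 rad and velocity of joint valve below 0.05 rad/s); the robot touches nothing.
It fails at once if the plug is forced past snug (over 0.65 N m, drawn down more than 0.3 mm) (value of joint sink above 0.0003 m).
It fails at once if the valve is opened before the plug is snug (value of joint valve above 0.5 rad and value of joint sink below 6.7e-05 m).
It fails at once if the glue bottle is moved more than 20 mm (distance of glue_bottle from where it was at the start of the episode above 0.02 m).
It fails at once if the offcut is moved more than 20 mm (distance of offcut from where it was at the start of the episode above 0.02 m).
It fails at once if the wax pot is moved more than 20 mm (distance of wax_pot from where it was at the start of the episode above 0.02 m).
It also fails if it takes over 72 s, if anything falls off the work surface, if the arm or the gripper's body presses on something with over 40 N, if the wrist force passes 120 N, or if a joint passes its speed limit or range.

## Robot

A 7-joint arm with a two-finger parallel gripper is mounted at the origin on a cart in front of the work surface, level with it; the furniture and walls round the work are solid. World frame = base frame: x ahead of the robot, y to its left, z up, the work surface at z = 0. Lengths are in mm, angles in rad, forces in N, time in s.
With the tool pointing down it reaches from about 350 to 900 mm from the base axis. Payload 8.1 kg.
Tool frame: the origin (TCP) lies between the finger pads; the fingertips stand r.tips_ahead ahead of it and the grasp point (between the pads) lies 6 mm ahead of it (r.tips_ahead is the distance from the TCP to the fingertips, in mm); z points along the fingers, y is the line along which they close (so a half turn about z gives the same grasp; the last joint's range is limited). The gripper opens to 92 mm and grips with 3 to 60 N. Pads are 19 mm wide; open, the fingers measure 130 mm over their backs; the gripper's body (75 mm by 190 mm) begins 47 mm behind the grasp point.
Start: joints at [-1.295, 0.434, 0.025, 1.573, -0.012, 1.134, -0.075], TCP at [231.156, 580.696, 251.742] pointing down, gripper open.
Joint ranges: [-2.62, 2.62], [-0.44, 2.09], [-1.27, 1.32], [0.08, 2.57], [-1.32, 4.46], [0.12, 2], [-2.74, 2.74]. Speed limits (rad/s): [2.22, 2.22, 3.01, 3.01, 3.14, 3.14, 3.14].

## Interface

Orientations are given as a rotation vector (axis times angle).
In Python, from station import r gives the robot as it stands. The module is installed in compiled form; this text tells all that it offers.
- The arm moves only by the tool move_arm, never from a script. Its argument "commands" is a list of rows, each a list of 3 entries, a list of its own where there are three numbers: the shift along the tool's x, y, z in m, then the turn about the tool's z in rad, then the opening, from 0 (shut) to 1 (fully open). A call has 1 to 8 rows; each row shifts and turns the commanded pose from where the row before left it, along the tool's axes as they then stand; what a row does not reach is not made up. A row lasts 1/12 s, in which the tool goes at most 41.7 mm and 7.16 degrees, less where a joint would pass 70% of its speed; a pose out of reach is approached as far as the arm can. A call is refused whole if a number of a shift passes 0.0417 or a number of a turn 0.125, either way. A call with a gripper value outside its range is refused whole. The fingers move at their own pace and stop on an object; "force" is the grip in N (left out, the last holds). Time passes only in rows, so rows that do not move let the fingers close. It gives the time, the measured TCP pose, the force, the opening and the grip force at its end, in the units of the state.
- r.get_obs(): the state, without advancing time (a new reading comes with each control period).
- r.capture(name): name is "scene" or "top" or "wrist"; returns a dict with "img" (400x640x3 uint8, blue, green, red), "mtx" (3x3 intrinsics, pixels), "R" (3x3) and "t" (3): a world point X has camera coordinates R X + t. Camera axes: x right, y down, z forward; pixel columns grow to the right and rows downward; lengths in mm; the calibration is good to about 2 mm. A picture is of the moment at which its call begins. There is no depth.
- r.sign_off(): hands the job in; it is judged then, once.
The state is a dict: "time_s": time; "q": joint angles; "qvel": joint speeds; "joint_torque": joint torques, N m; "tool_pos": TCP position; "ee_rot": TCP orientation; "wrist_force": force on the tool from outside, world axes, zero at the start; "wrist_torque": the same for the moment, N m; "grip_width": opening from 0.0 (shut) to 1.0 (fully open); "grip_force": force on a finger pad.
Only numpy, scipy, OpenCV 4.12 (cv2) and the standard library are available. Lean on these libraries where they do the work, as an engineer would, in place of code of your own. Each camera call takes 0.05 s, during which the arm holds its last target. There are 200 camera calls.

## Working session

There is one attempt and no reset: what is moved stays moved. The work goes in short steps, Python scripts to look and compute and a tool call to move; the robot and the scene stay as the last step left them, time stands still between calls to the robot, and variables do not carry over. Pictures are saved under pics/ and viewed, at most 10 in all, crops included, and the job is handed in when it is done.

Besides the shell and the picture viewer there is one more tool, called as a command line: name --argument value ..., lists and objects as JSON in quotes. move_arm: Moves the arm, as the interface text tells. Its arguments: {"type":"object","properties":{"commands":{"type":"array"},"force":{"type":"number"}},"required":["commands"]}

```bash
mkdir -p pics; cat > h.py <<'E'
import numpy as np, cv2
from station import r
def snap(n,f):
    c=r.capture(n); cv2.imwrite('pics/'+f+'.png',c['img']); np.savez('pics/'+f,mtx=c['mtx'],R=c['R'],t=c['t']); return c
def ray(f,u,v):
    c=np.load('pics/'+f+'.npz'); R=c['R'];t=c['t'].ravel()
    d=R.T@np.linalg.solve(c['mtx'],[u,v,1.]); return -R.T@t,d
def atz(f,u,v,z):
    o,d=ray(f,u,v); return o+d*(z-o[2])/d[2]
def tri(*obs):
    A=np.zeros((3,3));b=np.zeros(3)
    for f,u,v in obs:
        o,d=ray(f,u,v);d=d/np.linalg.norm(d);P=np.eye(3)-np.outer(d,d);A+=P;b+=P@o
    X=np.linalg.solve(A,b); return X,[np.linalg.norm(np.cross(X-ray(*o)[0],ray(*o)[1]/np.linalg.norm(ray(*o)[1]))) for o in obs]
def proj(f,X):
    c=np.load('pics/'+f+'.npz');p=c['mtx']@(c['R']@np.array(X,float)+c['t'].ravel());return p[:2]/p[2]
E
python3 - <<'E'
from h import *
np.set_printoptions(precision=3,suppress=True)
snap('scene','s0');snap('top','t0')
o=r.get_obs();print({k:o[k] for k in ('time_s','tool_pos','ee_rot','wrist_force','wrist_torque','grip_width')},r.tips_ahead)
for f in('s0','t0'):print(ray(f,320,200))
E
```

```text
{'time_s': 0.1, 'tool_pos': array([231.022, 580.288, 251.045]), 'ee_rot': array([-0.591, -3.085,  0.002]), 'wrist_force': array([-0.125, -0.708,  0.351]), 'wrist_torque': array([-0.024, -0.031, -0.026]), 'grip_width': 1.0025266514051363} 25.0
(array([  62.089, -627.521,  727.753]), array([ 0.458,  0.623, -0.634]))
(array([ 307.766,   43.699, 1050.787]), array([ 0.188,  0.003, -0.982]))
```

View pics/s0.png

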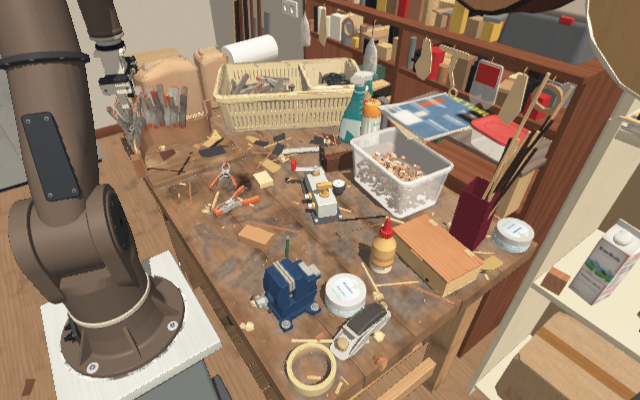

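View pics/t0.png

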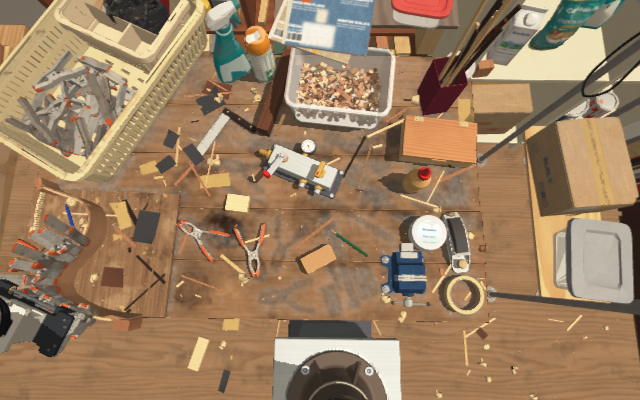

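The scene view shows the manifold at about (320,195). In the top view it is at (303,168), with the gauge at (308,146) and the red tab near (268,170). I'll enlarge both.

```bash
python3 - <<'E'
import cv2,numpy as np
a=cv2.imread('pics/t0.png')[130:210,245:355];b=cv2.imread('pics/s0.png')[145:235,270:370]
a=cv2.resize(a,(770,560),interpolation=cv2.INTER_CUBIC)
b=cv2.resize(b,(660,594),interpolation=cv2.INTER_CUBIC)
cv2.imwrite('pics/ta.png',a);cv2.imwrite('pics/sb.png',b)
E
```

```text
(no output)
```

View pics/ta.png

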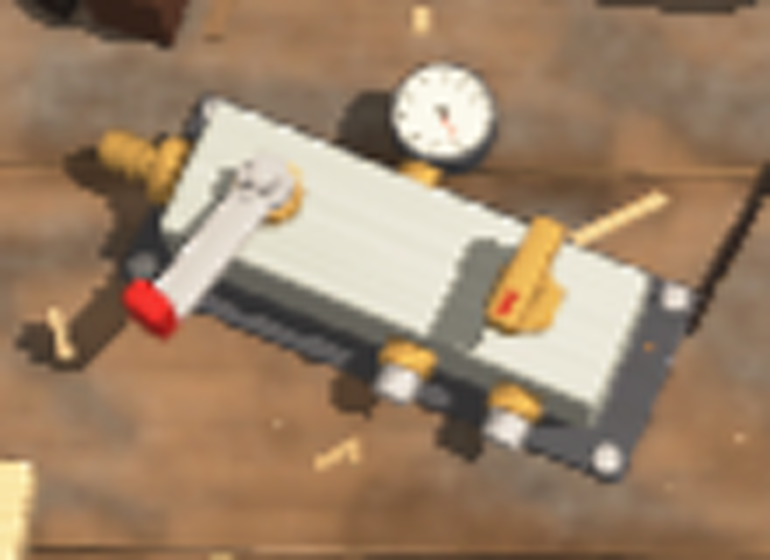

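View pics/sb.png

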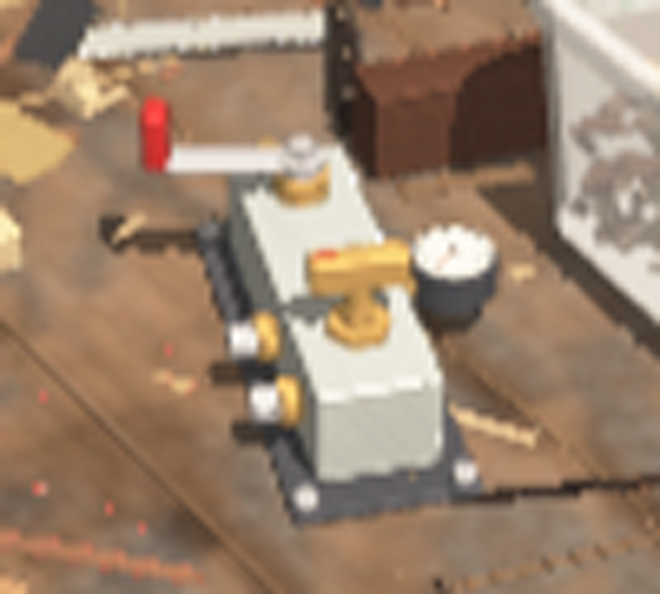

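The top crop shows the tee head at about (527,272), the tab at (150,308), the pivot at (262,185) and the block corners. The scene crop shows the head centre at (361,268) and the tab at (155,137).

```bash
python3 - <<'E'
from h import *
np.set_printoptions(precision=1,suppress=True)
T=lambda u,v:('t0',245+u/7-.43,130+v/7-.43)
S=lambda u,v:('s0',270+u/6.6-.42,145+v/6.6-.42)
print('head',*tri(T(530,272),S(361,268)))
print('tab',*tri(T(151,308),S(155,137)))
print('tabtop',*tri(T(150,305),S(155,105)))
print('pivot',*tri(T(262,182),S(303,148)))
for p in[(212,98),(652,272),(597,410),(163,230)]:print('corner',atz(*T(*p),55))
for p in[(608,460),(676,296)]:print('bolt',atz(*T(*p),8))
print('SE near corner',*tri(T(597,410),S(315,390)),*tri(T(652,272),S(443,375)))
a=atz(*T(547,220),97);b=atz(*T(502,318),97);print('bar',a,b,np.degrees(np.arctan2(*(a-b)[1::-1])))
for n,p in dict(offcut=(318,258),pot=(428,232),bottle=(424,172)).items():print(n,atz('t0',*p,30))
from scipy.spatial.transform import Rotation as Ro
print(Ro.from_rotvec(r.get_obs()['ee_rot']).as_matrix())
E
```

```text
head [573.2  47.3  87.6] [np.float64(0.6138586585034586), np.float64(0.6138586585033852)]
tab [559.2 185.5  83.4] [np.float64(0.3500910340177728), np.float64(0.35009103401777064)]
tabtop [556.5 182.5 102.9] [np.float64(1.0654477008414187), np.float64(1.0654477008414251)]
pivot [611.4 146.4  77.5] [np.float64(1.6223296121956614), np.float64(1.6223296121956583)]
corner [650.1 169.6  55. ]
corner [583.4   1.2  55. ]
corner [529.8  21.5  55. ]
corner [597.4 186.2  55. ]
bolt [520.4  16.    8. ]
bolt [586.7 -10.3   8. ]
SE near corner [529.3  21.3  59.4] [np.float64(0.5103909253304502), np.float64(0.5103909253305129)] [582.6   1.5  55.4] [np.float64(0.735658985475341), np.float64(0.7356589854753406)]
bar [590.8  41.1  97. ] [553.9  56.9  97. ] -23.130778813356642
offcut [350.5  50.   30. ]
pot [ 421.4 -236.4   30. ]
bottle [ 583.4 -232.8   30. ]
[[-0.9  0.4 -0. ]
 [ 0.4  0.9 -0. ]
 [-0.  -0.  -1. ]]
```

Both views agree. The manifold centre is at about (590,94.6) with yaw −22°, the plug at (572,48), and the valve at about 0.25 rad. The tool yaw already lines up with the manifold. Moving above the plug.

move_arm --commands '[[[-0.032, -0.023, 0], 0, 1], [[-0.032, -0.023, 0], 0, 1], [[-0.032, -0.023, 0], 0, 1], [[-0.032, -0.023, 0], 0, 1], [[-0.032, -0.023, 0], 0, 1], [[-0.032, -0.023, 0], 0, 1], [[-0.032, -0.023, 0], 0, 1], [[-0.032, -0.023, 0], 0, 1]]' --force 50

```text
time_s: 0.77
tool_pos: [401.5, 313.1, 251.6]
ee_rot: [-0.591, -3.085, 0.0]
wrist_force: [0.1, 0.1, -0.9]
grip_width: 0.998
grip_force: 0.0
```

move_arm --commands '[[[-0.032, -0.023, 0], 0, 1], [[-0.032, -0.023, 0], 0, 1], [[-0.032, -0.023, 0], 0, 1], [[-0.032, -0.023, 0], 0, 1], [[-0.032, -0.023, 0], 0, 1], [[-0.032, -0.023, 0], 0, 1], [[-0.032, -0.023, 0], 0, 0.6], [[-0.02, -0.01, 0], 0, 0.6]]'

```text
time_s: 1.43
tool_pos: [565.6, 60.5, 251.7]
ee_rot: [0.599, 3.083, -0.003]
wrist_force: [0.0, 0.2, 0.1]
grip_width: 0.899
grip_force: 0.0
```

```bash
cat >> h.py <<'E'
from scipy.spatial.transform import Rotation as Ro
np.set_printoptions(precision=3,suppress=True)
def st(goal=None):
    o=r.get_obs();R=Ro.from_rotvec(o['ee_rot']).as_matrix()
    print('t',o['time_s'],'pos',o['tool_pos'],'yaw x',np.degrees(np.arctan2(R[1,0],R[0,0])),'tilt',R[:,2],'q7',o['q'][-1],'F',o['wrist_force'],'T',o['wrist_torque'],'w',o['grip_width']*92,o['grip_force'])
    if goal is not None: print('tool shift mm',R.T@(np.array(goal)-o['tool_pos']))
    return o,R
E
python3 - <<'E'
from h import *
snap('wrist','w1'); st((571.8,48,94))
print([proj('w1',p) for p in((572,48,97),(559,185,102),(611,146,77))])
E
```

```text
t 1.4833 pos [567.786  58.032 251.7  ] yaw x 157.84315778015176 tilt [ 0.002 -0.004 -1.   ] q7 1.0900406339637907 F [ 3.325 -3.281  0.398] T [-0.229 -0.208  0.045] w 79.169124636368 0.0
tool shift mm [ -6.988  -7.363 157.744]
[array([311.863, 203.125]), array([446.15 , 137.174]), array([414.094, 197.362])]
```

View pics/w1.png

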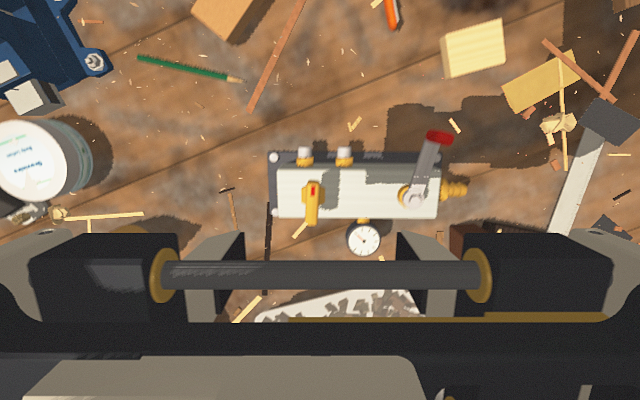

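The bar is at about (312,200), close to its projection at (312,203). The tab is at (438,138) and the bar lies along the tool x axis, with about 3.8 rad of q7 travel left. Descending partway, then checking.

move_arm --commands '[[[0, 0, 0.03], 0, 0.5], [[0, 0, 0.03], 0, 0.5], [[0, 0, 0.02], 0, 0.5], [[0, 0, 0], 0, 0.5], [[0, 0, 0], 0, 0.5], [[0, 0, 0], 0, 0.5]]'

```text
time_s: 1.98
tool_pos: [565.0, 66.2, 172.9]
ee_rot: [0.591, 3.084, 0.001]
wrist_force: [0.2, -0.0, 0.0]
grip_width: 0.505
grip_force: 0.0
```

```bash
python3 - <<'E'
from h import *
snap('wrist','w2'); st((571.8,48,94))
print([proj('w2',p) for p in((572,48,97),(559,185,102),(611,146,77),(583.4,1.2,55),(529.8,21.5,55))])
i=cv2.imread('pics/w2.png')[100:400,200:600];cv2.imwrite('pics/w2c.png',cv2.resize(i,(800,600)))
E
```

```text
t 2.0333 pos [565.302  66.218 173.275] yaw x 158.30497166481183 tilt [ 0.002  0.001 -1.   ] q7 1.1096905696019552 F [ 0.397  0.153 -0.227] T [-0.037 -0.001  0.022] w 46.232339838210336 0.0
tool shift mm [-12.622 -14.63   79.28 ]
[array([301.739, 235.931]), array([484.885, 149.852]), array([436.124, 226.322]), array([260.59, 247.72]), array([255.907, 184.389])]
```

View pics/w2c.png

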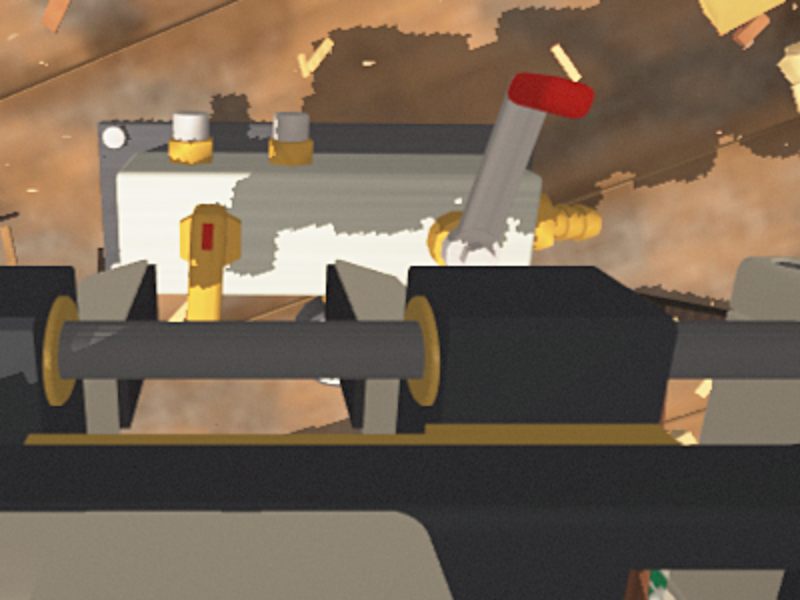

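The bar sits at crop (207,265), which matches its projection, and is square to the tool. The tab is at crop (550,88). Moving over the plug, going down and gripping.

move_arm --commands '[[[-0.0126, -0.014, 0.01], 0, 0.5], [[0, 0, 0.02], 0, 0.5], [[0, 0, 0.02], 0, 0.5], [[0, 0, 0.02], 0, 0.5], [[0, 0, 0.009], 0, 0.5], [[0, 0, 0], 0, 0.5], [[0, 0, 0], 0, 0.5]]'

```text
time_s: 2.62
tool_pos: [571.5, 48.4, 93.7]
ee_rot: [0.591, 3.085, 0.001]
wrist_force: [0.0, 0.4, 0.3]
grip_width: 0.499
grip_force: 0.0
```

```bash
python3 - <<'E'
from h import *
st((571.8,48,94)); print(atz('w2',475,144,102),atz('w2',437.5,222,79))
E
```

```text
t 2.6167 pos [571.477  48.396  93.677] yaw x 158.29472930918232 tilt [ 0.001  0.    -1.   ] q7 1.1751512756230889 F [0.022 0.365 0.349] T [-0.031 -0.015  0.038] w 45.93072337908764 0.0
tool shift mm [-0.447 -0.248 -0.323]
[552.837 179.87  102.   ] [606.959 147.528  79.   ]
```

move_arm --commands '[[[0, 0, 0], 0, 0], [[0, 0, 0], 0, 0], [[0, 0, 0], 0, 0], [[0, 0, 0], 0, 0], [[0, 0, 0], 0, 0], [[0, 0, 0], 0, 0]]' --force 50

```text
time_s: 3.12
tool_pos: [571.4, 49.6, 93.2]
ee_rot: [0.59, 3.085, 0.003]
wrist_force: [-0.8, -0.9, 2.4]
grip_width: 0.136
grip_force: 49.9
```

```bash
python3 - <<'E'
from h import *
st((571.8,48,94))
E
```

```text
t 3.1167 pos [571.357  49.646  93.207] yaw x 158.33365597197945 tilt [ 0.001  0.002 -1.   ] q7 1.1754482832447308 F [-0.769 -0.87   2.357] T [-0.296  0.191 -0.016] w 12.507391598166798 49.94735520333052
tool shift mm [-1.02  -1.364 -0.795]
```

move_arm --commands '[[[0, 0, 0], 0.08, 0], [[0, 0, 0], 0.08, 0], [[0, 0, 0], 0.08, 0], [[0, 0, 0], 0.08, 0], [[0, 0, 0], 0.08, 0], [[0, 0, 0], 0.08, 0], [[0, 0, 0], 0.08, 0]]'

```text
time_s: 3.7
tool_pos: [571.7, 50.0, 93.2]
ee_rot: [1.424, 2.799, 0.004]
wrist_force: [1.1, 5.4, 2.1]
grip_width: 0.139
grip_force: 50.0
```

```bash
python3 - <<'E'
from h import *
st()
E
```

```text
t 3.7 pos [571.708  50.038  93.217] yaw x 126.06583055728223 tilt [ 0.002  0.002 -1.   ] q7 0.7269079637759388 F [1.055 5.434 2.122] T [ 1.005 -0.244  0.064] w 12.803070202939407 49.950440526008606
```

move_arm --commands '[[[0, 0, 0], 0.05, 0], [[0, 0, 0], 0.05, 0], [[0, 0, 0], 0.05, 0], [[0, 0, 0], 0.05, 0], [[0, 0, 0], 0.04, 0], [[0, 0, 0], 0.04, 0], [[0, 0, 0], 0.04, 0]]'

```text
time_s: 4.28
tool_pos: [572.0, 50.2, 93.3]
ee_rot: [1.85, 2.539, 0.005]
wrist_force: [2.0, 5.7, 1.3]
grip_width: 0.137
grip_force: 50.0
```

```bash
python3 - <<'E'
from h import *
st()
E
```

```text
t 4.2833 pos [572.043  50.235  93.251] yaw x 107.85429055454242 tilt [ 0.002  0.002 -1.   ] q7 0.47595150657153235 F [2.042 5.656 1.268] T [ 1.065 -0.504  0.112] w 12.627687824548431 49.95147055014968
```

move_arm --commands '[[[0, 0, 0], 0.04, 0], [[0, 0, 0], 0.04, 0], [[0, 0, 0], 0.04, 0], [[0, 0, 0], 0.04, 0]]'

```text
time_s: 4.62
tool_pos: [572.2, 50.3, 93.2]
ee_rot: [2.046, 2.383, 0.005]
wrist_force: [3.4, 5.1, 0.1]
grip_width: 0.136
grip_force: 50.0
```

```bash
python3 - <<'E'
from h import *
st()
E
```

```text
t 4.6167 pos [572.207  50.267  93.246] yaw x 98.68969323629885 tilt [ 0.002  0.002 -1.   ] q7 0.3501719686751366 F [3.421 5.06  0.093] T [ 1.099 -0.556  0.011] w 12.51693128977603 49.95129145681858
```

move_arm --commands '[[[0, 0, 0], 0.045, 0], [[0, 0, 0], 0.045, 0], [[0, 0, 0], 0.045, 0], [[0, 0, 0], 0.045, 0]]'

```text
time_s: 4.95
tool_pos: [572.4, 50.3, 93.3]
ee_rot: [2.252, 2.189, 0.005]
wrist_force: [4.2, 6.3, -0.5]
grip_width: 0.138
grip_force: 50.0
```

```bash
python3 - <<'E'
from h import *
st()
E
```

```text
t 4.95 pos [572.435  50.3    93.275] yaw x 88.36953500892142 tilt [ 0.003  0.002 -1.   ] q7 0.20879587960969895 F [ 4.161  6.292 -0.546] T [ 1.132 -0.736  0.062] w 12.730726745470117 49.95097775012255
```

move_arm --commands '[[[0, 0, 0], 0.045, 0], [[0, 0, 0], 0.045, 0], [[0, 0, 0], 0.045, 0], [[0, 0, 0], 0.045, 0]]'

```text
time_s: 5.28
tool_pos: [572.6, 50.3, 93.3]
ee_rot: [2.44, 1.978, 0.006]
wrist_force: [4.6, 5.1, -0.8]
grip_width: 0.139
grip_force: 50.0
```

```bash
python3 - <<'E'
from h import *
st()
E
```

```text
t 5.2833 pos [572.636  50.313  93.308] yaw x 78.05923670197275 tilt [ 0.003  0.002 -1.   ] q7 0.06787387159838465 F [ 4.635  5.056 -0.841] T [ 1.094 -0.88   0.062] w 12.794461807132867 49.9508885666728
```

move_arm --commands '[[[0, 0, 0], 0.045, 0], [[0, 0, 0], 0.045, 0], [[0, 0, 0], 0.045, 0], [[0, 0, 0], 0.045, 0]]'

```text
time_s: 5.62
tool_pos: [572.8, 50.2, 93.3]
ee_rot: [2.608, 1.751, 0.006]
wrist_force: [5.6, 5.1, -0.4]
grip_width: 0.138
grip_force: 50.0
```

```bash
python3 - <<'E'
from h import *
st()
E
```

```text
t 5.6167 pos [572.824  50.215  93.297] yaw x 67.74475646029727 tilt [ 0.004  0.002 -1.   ] q7 -0.07288925871184686 F [ 5.582  5.069 -0.384] T [ 0.966 -1.068  0.029] w 12.716150261604861 49.95074803009629
```

move_arm --commands '[[[0, 0, 0], 0.045, 0], [[0, 0, 0], 0.045, 0], [[0, 0, 0], 0.045, 0], [[0, 0, 0], 0.045, 0]]'

```text
time_s: 5.95
tool_pos: [573.0, 50.2, 93.3]
ee_rot: [2.755, 1.509, 0.007]
wrist_force: [6.5, 5.3, -1.7]
grip_width: 0.139
grip_force: 50.0
```

```bash
python3 - <<'E'
from h import *
st()
E
```

```text
t 5.95 pos [573.023  50.185  93.319] yaw x 57.43185373113979 tilt [ 0.004  0.002 -1.   ] q7 -0.2136838301998045 F [ 6.492  5.317 -1.715] T [ 0.993 -1.189  0.076] w 12.764907780572946 49.950630851089954
```

move_arm --commands '[[[0, 0, 0], 0.045, 0], [[0, 0, 0], 0.045, 0], [[0, 0, 0], 0.045, 0], [[0, 0, 0], 0.045, 0]]'

```text
time_s: 6.28
tool_pos: [573.2, 50.0, 93.3]
ee_rot: [2.88, 1.255, 0.007]
wrist_force: [7.1, 4.3, -2.3]
grip_width: 0.141
grip_force: 50.0
```

```bash
python3 - <<'E'
from h import *
st()
E
```

```text
t 6.2833 pos [573.177  50.022  93.314] yaw x 47.113548113268514 tilt [ 0.004  0.002 -1.   ] q7 -0.3544577386253783 F [ 7.056  4.266 -2.321] T [ 0.951 -1.29   0.029] w 12.940199422671453 49.95060162618756
```

move_arm --commands '[[[0, 0, 0], 0.045, 0], [[0, 0, 0], 0.045, 0], [[0, 0, 0], 0.045, 0], [[0, 0, 0], 0.045, 0]]'

```text
time_s: 6.62
tool_pos: [573.3, 49.9, 93.3]
ee_rot: [2.98, 0.993, 0.007]
wrist_force: [6.7, 4.5, -3.1]
grip_width: 0.138
grip_force: 50.1
```

```bash
python3 - <<'E'
from h import *
st()
E
```

```text
t 6.6167 pos [573.335  49.9    93.348] yaw x 36.840555091148914 tilt [ 0.004  0.001 -1.   ] q7 -0.4951506585925028 F [ 6.694  4.486 -3.12 ] T [ 0.749 -1.463  0.436] w 12.663363666027074 50.14825416728854
```

The taper has landed, with about 0.44 N·m read while turning. I'll hold for a few rows and check.

move_arm --commands '[[[0, 0, 0], 0, 0], [[0, 0, 0], 0, 0], [[0, 0, 0], 0, 0]]'

```text
time_s: 6.87
tool_pos: [573.3, 49.9, 93.3]
ee_rot: [2.979, 0.996, 0.007]
wrist_force: [7.7, 4.2, -2.3]
grip_width: 0.133
grip_force: 50.1
```

```bash
python3 - <<'E'
from h import *
st()
for i in range(3): r.capture('top'); print(r.get_obs()['wrist_torque'])
E
```

```text
t 6.8667 pos [573.299  49.89   93.309] yaw x 36.95709693371734 tilt [ 0.004  0.001 -1.   ] q7 -0.4935559705938542 F [ 7.714  4.168 -2.331] T [ 0.841 -1.473  0.316] w 12.213974488938877 50.069266967475414
[ 0.786 -1.44   0.326]
[ 0.837 -1.421  0.304]
[ 0.844 -1.454  0.352]
```

The plug is snug, at about 0.41 N·m peak once the bias is taken off. Releasing and lifting.

move_arm --commands '[[[0, 0, 0], 0, 0.2], [[0, 0, 0], 0, 0.4], [[0, 0, 0], 0, 0.4], [[0, 0, 0], 0, 0.4], [[0, 0, -0.02], 0, 0.4], [[0, 0, -0.025], 0, 0.4], [[0, 0, -0.025], 0, 0], [[0, 0, 0], 0, 0]]'

```text
time_s: 7.68
tool_pos: [573.0, 47.4, 166.7]
ee_rot: [2.98, 0.991, 0.008]
wrist_force: [0.7, -0.5, -0.2]
grip_width: 0.299
grip_force: 0.0
```

```bash
python3 - <<'E'
from h import *
c=np.array([590.2,94.6]);a=np.radians(-21.9);yv=np.array([-np.sin(a),np.cos(a)]);xv=np.array([np.cos(a),np.sin(a)])
pv=c+55*yv; th=np.radians(145); rad=np.array([np.cos(th),np.sin(th)]);tan=np.array([np.sin(th),-np.cos(th)])
print(pv,c-50*yv); tab=pv+66*rad; g=tab-32*tan; print(tab,g,np.degrees(np.arctan2(tan[1],tan[0])))
st((*g,160)); 
T=lambda u,v:('t0',245+u/7-.43,130+v/7-.43)
S=lambda u,v:('s0',270+u/6.6-.42,145+v/6.6-.42)
print('box corner',tri(T(170,42),S(375,95)))
snap('top','t1'); snap('scene','s1')
k=lambda f,a,b,c_,d:cv2.resize(cv2.imread(f'pics/{f}.png')[a:b,c_:d],(400,400),interpolation=cv2.INTER_CUBIC)
cv2.imwrite('pics/m1.png',np.hstack([k('t1',110,230,240,360),k('s1',130,250,260,380)]))
E
```

```text
[610.714 145.631] [571.551  48.208]
[556.65  183.487] [538.296 157.274] 55.000000000000014
t 7.6833 pos [572.95   47.444 166.709] yaw x 36.77098572841858 tilt [ 0.005  0.001 -1.   ] q7 -0.5698922944805126 F [ 0.699 -0.469 -0.217] T [-0.151  0.035 -0.051] w 27.547917897937616 0.0
tool shift mm [  37.955 -108.741    6.592]
box corner (array([675.781, 183.562,  60.297]), [np.float64(5.549914440498358), np.float64(5.549914440498305)])
```

View pics/m1.png

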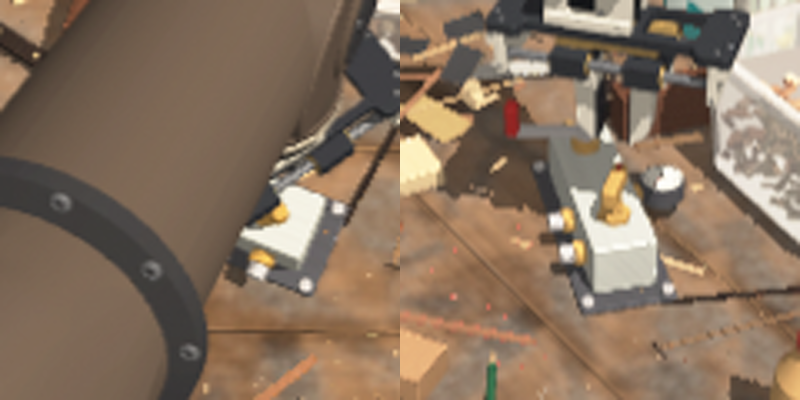

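The tee head has turned to its new angle and the red tab is untouched at (510,118) in the mosaic. Moving behind the tab with the fingers shut.

move_arm --commands '[[[0.0127, -0.0362, 0], 0, 0], [[0.0127, -0.0362, 0], 0, 0], [[0.0126, -0.0363, 0], 0, 0], [[0, 0, 0], -0.106, 0], [[0, 0, 0], -0.106, 0], [[0, 0, 0], -0.106, 0], [[0, 0, 0], 0, 0], [[0, 0, 0], 0, 0]]' --force 20

```text
time_s: 8.45
tool_pos: [535.6, 157.9, 162.0]
ee_rot: [-2.788, -1.447, 0.002]
wrist_force: [0.1, 0.0, -0.6]
grip_width: 0.003
grip_force: 0.0
```

```bash
python3 - <<'E'
from h import *
st((538.3,157.3,105))
snap('wrist','w3'); snap('scene','s3'); 
print(proj('w3',(557,183,102)),proj('w3',(538.3,157.3,80)))
a=cv2.resize(cv2.imread('pics/w3.png'),(480,300));b=cv2.resize(cv2.imread('pics/s3.png')[120:220,260:360],(300,300))
cv2.imwrite('pics/m3.png',np.hstack([a,b]))
E
```

```text
t 8.45 pos [535.609 157.89  162.008] yaw x 54.846700041920904 tilt [-0.001  0.    -1.   ] q7 -0.5097108804709974 F [ 0.121  0.005 -0.639] T [-0.08   0.078  0.008] w 0.23043892096840699 0.0
tool shift mm [ 1.109  2.605 57.004]
[325.689 175.591] [324.354 212.759]
```

View pics/m3.png

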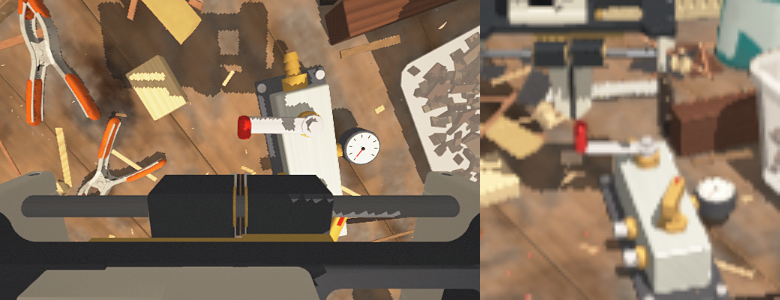

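The tab is at (325,169) in full-frame pixels against its projection at (326,176), so it lies straight ahead of the fingers. The lever is square to the tool. Descending.

move_arm --commands '[[[0, 0.002, 0.02], 0, 0], [[0, 0, 0.02], 0, 0], [[0, 0, 0.017], 0, 0], [[0, 0, 0], 0, 0], [[0.006, 0, 0], 0, 0], [[0.006, 0, 0], 0, 0], [[0, 0, 0], 0, 0]]'

```text
time_s: 9.13
tool_pos: [546.3, 168.4, 106.8]
ee_rot: [2.785, 1.453, 0.004]
wrist_force: [-0.3, 0.0, 1.0]
grip_width: 0.008
grip_force: 0.0
```

```bash
python3 - <<'E'
from h import *
o,R=st(); print('pivot in tool',R.T@(np.array([610.7,145.6,73])-o['tool_pos']),'F tool',R.T@o['wrist_force'])
E
```

```text
t 9.1333 pos [546.307 168.445 106.786] yaw x 55.09197200663477 tilt [ 0.002  0.001 -1.   ] q7 -0.45730099785316125 F [-0.257  0.005  0.995] T [-0.065  0.053  0.02 ] w 0.7412260344477171 0.0
pivot in tool [18.041 65.836 33.91 ] F tool [-0.14  -0.212 -0.995]
```

move_arm --commands '[[[0.0053, -0.0012, 0], 0.08, 0], [[0.0053, -0.0012, 0], 0.08, 0], [[0.0053, -0.0012, 0], 0.08, 0], [[0.0053, -0.0012, 0], 0.08, 0], [[0.0053, -0.0012, 0], 0.08, 0], [[0.0053, -0.0012, 0], 0.08, 0], [[0.0053, -0.0012, 0], 0.08, 0], [[0.0053, -0.0012, 0], 0.08, 0]]'

```text
time_s: 9.8
tool_pos: [571.0, 201.5, 106.5]
ee_rot: [-3.101, -0.497, 0.0]
wrist_force: [-2.8, 0.6, 0.3]
grip_width: 0.004
grip_force: 1.1
```

```bash
python3 - <<'E'
from h import *
o,R=st(); print('pivot in tool',R.T@(np.array([610.7,145.6,73])-o['tool_pos']),'F tool',R.T@o['wrist_force'])
E
```

```text
t 9.8 pos [570.997 201.531 106.518] yaw x 18.202503093388128 tilt [-0.     0.001 -1.   ] q7 -1.0183814195116074 F [-2.81   0.638  0.269] T [0.112 0.746 0.045] w 0.3854536577050959 1.1111930402199732
pivot in tool [20.244 65.579 33.432] F tool [-2.47  -1.484 -0.267]
```

Contact made at about 2.5 N, which fits the valve's friction. Continuing the arc.

move_arm --commands '[[[0.0053, -0.0013, 0], 0.08, 0], [[0.0053, -0.0013, 0], 0.08, 0], [[0.0053, -0.0013, 0], 0.08, 0], [[0.0053, -0.0013, 0], 0.08, 0], [[0.0053, -0.0013, 0], 0.08, 0], [[0.0053, -0.0013, 0], 0.08, 0], [[0.0053, -0.0013, 0], 0.08, 0]]'

```text
time_s: 10.38
tool_pos: [607.0, 214.1, 106.5]
ee_rot: [-3.117, 0.378, 0.001]
wrist_force: [-1.9, 2.1, -0.6]
grip_width: 0.004
grip_force: 1.1
```

```bash
python3 - <<'E'
from h import *
o,R=st(); print('pivot in tool',R.T@(np.array([610.7,145.6,73])-o['tool_pos']),'F tool',R.T@o['wrist_force'])
E
```

```text
t 10.3833 pos [606.963 214.077 106.456] yaw x -13.838597917897758 tilt [-0.     0.002 -1.   ] q7 -1.5045638987871337 F [-1.874  2.083 -0.595] T [0.438 0.536 0.014] w 0.3485755432378213 1.0938345531276639
pivot in tool [20.031 65.654 33.326] F tool [-2.318 -1.573  0.599]
```

move_arm --commands '[[[0.0024, -0.0006, 0], 0.035, 0], [[0.0024, -0.0006, 0], 0.035, 0], [[0.0024, -0.0006, 0], 0.035, 0], [[0.0024, -0.0006, 0], 0.035, 0]]'

```text
time_s: 10.72
tool_pos: [616.8, 213.4, 106.5]
ee_rot: [-3.084, 0.592, 0.001]
wrist_force: [-1.6, 2.5, -0.5]
grip_width: 0.006
grip_force: 1.0
```

```bash
python3 - <<'E'
from h import *
o,R=st(); print('pivot in tool',R.T@(np.array([610.7,145.6,73])-o['tool_pos']),'F tool',R.T@o['wrist_force'])
E
```

```text
t 10.7167 pos [616.849 213.435 106.469] yaw x -21.74033490487729 tilt [-0.     0.002 -1.   ] q7 -1.624017498378346 F [-1.589  2.485 -0.46 ] T [0.467 0.478 0.063] w 0.541790967684399 1.0133116319775581
pivot in tool [19.437 65.34  33.353] F tool [-2.396 -1.719  0.465]
```

No stop felt yet, so I'll nudge on until the force rises.

move_arm --commands '[[[0.0015, -0.0003, 0], 0.02, 0], [[0.0015, -0.0003, 0], 0.02, 0], [[0.0015, -0.0003, 0], 0.02, 0], [[0.001, 0, 0], 0, 0]]'

```text
time_s: 11.05
tool_pos: [618.6, 213.6, 106.1]
ee_rot: [-3.064, 0.681, 0.014]
wrist_force: [-20.4, 7.6, 16.1]
grip_width: 0.006
grip_force: 11.5
```

```bash
python3 - <<'E'
from h import *
o,R=st(); print('pivot in tool',R.T@(np.array([610.7,145.6,73])-o['tool_pos']),'F tool',R.T@o['wrist_force'])
E
```

```text
t 11.05 pos [618.555 213.608 106.057] yaw x -25.075994429212336 tilt [-0.008  0.005 -1.   ] q7 -1.6744659363546937 F [-20.356   7.616  16.062] T [1.774 4.641 0.135] w 0.54371235295381 11.549967501011906
pivot in tool [22.017 64.958 32.79 ] F tool [-21.815   1.714 -15.86 ]
```

The force has risen to about 22 N, so the lever is at its stop. Backing off and lifting clear.

move_arm --commands '[[[-0.006, 0, 0], 0, 0], [[-0.012, 0, 0], 0, 0], [[-0.006, 0, -0.01], 0, 0], [[0, 0, -0.03], 0, 0], [[-0.01, 0, -0.04], 0, 0], [[-0.02, 0, -0.035], 0, 0], [[-0.04, 0, 0], 0, 0], [[0, 0, 0], 0, 0]]'

```text
time_s: 11.72
tool_pos: [532.9, 254.9, 222.6]
ee_rot: [-3.064, 0.675, 0.003]
wrist_force: [-0.4, 1.0, -1.8]
grip_width: 0.008
grip_force: 0.0
```

```bash
python3 - <<'E'
from h import *
o,R=st(); snap('wrist','w5'); snap('scene','s5')
print(proj('w5',(635.5,206.8,102)),proj('w5',(610.7,145.6,80)))
a=cv2.resize(cv2.imread('pics/w5.png'),(480,300));b=cv2.resize(cv2.imread('pics/s5.png')[120:220,260:360],(300,300))
cv2.imwrite('pics/m5.png',np.hstack([a,b]))
E
```

```text
t 11.7167 pos [532.913 254.884 222.607] yaw x -24.843726087375728 tilt [-0.001  0.004 -1.   ] q7 -1.8446374184653076 F [-0.423  1.049 -1.805] T [0.022 0.183 0.008] w 0.7254163743050361 0.0
[320.217  57.159] [400.08   57.771]
```

View pics/m5.png

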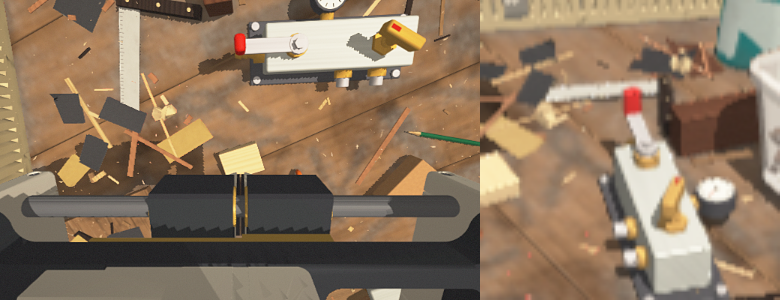

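The tab is at (320,59), against (320,57) projected for fully open. The lever lies along the block and the robot is clear of everything. Handing in.

```bash
python3 -c "
from station import r
print(r.sign_off())"
```

```text
the job is handed in; nothing more can be done
None
```

The plug is turned in snug to an estimated 0.41 N·m (0.44 read while turning), the red valve lever was then swung to its open stop, and the job is handed in; I touched nothing else, and no verdict came back.

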